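# Seat an otoscope handle in its keyed charging hub and hold it on the contact

### The arm

A 6-joint arm with a two-finger parallel gripper is mounted at the origin on the work surface. World frame = base frame: x ahead of the robot, y to its left, z up, the work surface at z = 0. Lengths are in m, angles in rad, forces in N, time in s.
With the tool pointing down it reaches from about 0.225 to 0.875 m from the base axis. Payload 3.4 kg.
Tool frame: the origin (TCP) lies at the very end of the fingers, on their centre line; the grasp point (between the pads) lies behind it (manip.tcp_to_grasp is the z of the grasp point in the tool frame, in m); z points along the fingers, y is the direction in which the jaws open and shut (so a half turn about z gives the same grasp; the last joint's range is limited). The gripper opens to 85 mm and grips with 20 to 120 N. Pads are 22 mm wide; open, the fingers measure 114 mm over their backs; the gripper's body (76 mm by 85 mm) begins 54 mm behind the grasp point. The pads swing forward as they close: fully open they stand 13 mm farther back than shut.
Start: joints at [1.171, 0.276, 1.505, -0, 1.361, -0.121], TCP at [0.158, 0.553, 0.231] pointing down, gripper open.
Joint ranges: [-2.89, 2.89], [-0.75, 2.08], [0.22, 2.7], [-1.18, 4.32], [0.11, 2.71], [-2.7, 2.7]. Speed limits (rad/s): [2.57, 2.57, 3.14, 3.14, 3.14, 3.14].

### API

Orientations are given as a unit quaternion [w, x, y, z].
In Python, from rig import manip, eyes gives the robot as it stands.
- The arm moves only by the tool servo_tool, never from a script. Its argument "increments" is a list of rows, each an object with "slide": the shift along the tool's x, y, z in m, a list of three; "spin": the turn about the tool's z in degrees. A call has 1 to 8 rows; each row shifts and turns the commanded pose from where the row before left it, along the tool's axes as they then stand; what a row does not reach is not made up. A row lasts 1/10 s, in which the tool goes at most 50 mm and 8.59 degrees, less where a joint would pass 70% of its speed; a pose out of reach is approached as far as the arm can. A call is refused whole if a number of a shift passes 0.05 or a number of a turn 8.59, either way. A call with a gripper value outside its range is refused whole. "hand" is the opening, from 0 (shut) to 1 (fully open), set as the call begins (left out, the last holds). The fingers move at their own pace and stop on an object; "newtons" is the grip in N (left out, the last holds). Time passes only in rows, so rows that do not move let the fingers close. It gives the time, the measured TCP pose, the force and the opening at its end, in the units of the state.
- manip.get_state(): the state, without advancing time (a new reading comes with each control period).
- eyes.get_image(name): name is "scene" or "top" or "wrist"; returns the picture (480x640x3 uint8, blue, green, red); there is no depth.
- eyes.calibration(name): a dict with "fx", "fy", "cx", "cy" (pixels), "rvec" (rotation vector, rad) and "tvec" (3), from world to camera coordinates, as OpenCV has them; the wrist camera has in their place "hand_eye" (4x4, takes a point from camera to tool coordinates, whose origin is the TCP and whose axes are the flange's). Camera axes: x right, y down, z forward; pixel columns grow to the right and rows downward; lengths in m; the calibration is good to about 2 mm. A picture is of the moment at which its call begins: read the wrist's pose just before it. calibration takes no time and is no camera call.
- manip.sign_off(): hands the job in, once; it reports no verdict.
The state is a dict: "clock": time; "qpos": joint angles; "qd": joint speeds; "effort": joint torques, N m; "position": TCP position; "ee_rot": TCP orientation; "contact_force": force on the tool from outside, world axes, zero at the start; "moment": the same for the moment, N m; "width": finger opening in m.
Only numpy, scipy, OpenCV 4.12 (cv2) and the standard library are available. Lean on these libraries where they do the work, as an engineer would, in place of code of your own. Each camera call takes 0.05 s, during which the arm holds its last target.

### The job

Take the thick otoscope handle out of its beech stand and push its keyed foot down into the steel hub of the charging dock, turning it until the key slips into the keyway, then keep pushing against the spring until its flange sits fully home on the hub. Finish still gripping the handle and holding it down there, upright: the spring lifts it if you let go. Leave everything else on the counter where it stands.

Things in the scene. Friction and masses are not known exactly. Their poses are not given: they have to be found in the camera images.
- handle_grip (a point): Middle of the place to grip on the loose upright handle (0.2 kg), on its axis; z up, x to the key side. Dark green round grip, 30 mm diameter, from 42 mm below this point to 33 mm above; on top a steel neck 20 mm in diameter, 12 mm high. At the start its flange rests on the beech stand, the foot hangs in the stand's hole, and x lies within 0.35 rad of world +x.
- handle_flange (a point): Centre of the underside of the handle's dark green flange, 48 mm below handle_grip, same axes. The flange is 50 mm in diameter, 6 mm thick; a 6 mm wide nib sticks out 6 mm from its rim directly above the key. Below it is the steel foot, 42 mm long.
- handle_foot (a point): Centre of the lower end of the steel foot, 90 mm below handle_grip, same axes. The foot is 24 mm in diameter, its lowest 6 mm tapered to 16 mm. The key on its x side is a rib 6 mm wide standing 5 mm out, from the flange down to 15 mm above the foot's end.
- dock: Charging dock, fixed: white base 120 x 120 x 12 mm, eight-sided white tower, and on it the hub, a fixed steel collar about 52 mm across, 12 mm thick, top 62 mm above the counter, with a 27 mm bore and one keyway: a 9 mm wide slot from the bore out through the collar's edge, seen from above as a notch. Origin under the base centre; x within 0.3 rad of world +x.
- hub_mouth (a point): Centre of the hub's mouth, level with its steel top face; z up. The keyway points within 0.5 rad either side of this x axis, differently each time: see or feel for it. Off the keyway the foot enters 15 mm and the key rests on the collar; within about 0.1 rad of it the key drops in. Fully home the flange lies on the collar, the foot 42 mm below the mouth.
- stand: Beech block 90 x 90 x 50 mm high, fixed, with a 38 mm square hole right through, holding the thick handle. Origin at the centre of its underside. A similar block with a slim 18 mm dark green pen torch in it is a bystander.
- plunger (a joint): Sprung brass contact in the bottom of the hub, its top 32 mm below the mouth: travel down in m, 0 when free, 0.010 when the handle is fully home (limit 0.0125). It pushes up with 4 N when first touched and 10 N when the handle is home.
- torch: Slim dark green pen torch 18 mm in diameter, 115 mm long, upright in its own fixed beech block (90 x 90 x 50 mm), its top 130 mm above the counter, sometimes between the handle and the dock. Bystander; origin at its lower end.
- kidney_dish: Stainless kidney dish about 200 x 100 x 36 mm. Bystander; origin under its middle.
- tip_bin: Open white plastic bin 130 x 130 x 140 mm. Bystander; origin under its centre.
- swab_jar: Frosted glass jar 84 mm in diameter, 110 mm high. Bystander; origin under its centre.
- soap: Pale plastic soap bottle 66 mm in diameter, 130 mm high. Bystander; origin under its centre.
- tip_cup: Grey cup 70 mm wide, 60 mm high. Bystander; origin under its centre.
Things that resemble listed ones, but are neither listed nor needed, are in the scene too. What is shaped like the part that bears handle_grip but turquoise is not meant.

How it is judged:
By the outcome, as a careful person would: the job done as asked, in the order asked, and still so for the second after the job is handed in, while the arm keeps its last pose, push and grip.
It also fails if it takes over 54 s, if anything falls off the work surface, if the arm or the gripper's body presses on something with over 40 N, if the wrist force passes 120 N, or if a joint passes its speed limit or range.

## Working session

There is one attempt and no reset: what is moved stays moved. The work goes in short steps, Python scripts to look and compute and a tool call to move; the robot and the scene stay as the last step left them, time stands still between calls to the robot, and variables do not carry over. Pictures are saved under pics/ and viewed, and the job is handed in when it is done.

Besides the shell and the picture viewer there is one more tool, called after "Call:" as a command line: name --argument value ..., lists and objects as JSON in quotes. servo_tool: Moves the arm, as the interface text tells. Its arguments: {"type":"object","properties":{"increments":{"type":"array","items":{"type":"object","properties":{"slide":{"type":"array","items":{"type":"number"}},"spin":{"type":"number"}}}},"hand":{"type":"number"},"newtons":{"type":"number"}},"required":["increments"]}

```bash
ls; mkdir -p pics; python3 - <<'E'
from rig import manip, eyes
import cv2
print(manip.get_state()); print(manip.tcp_to_grasp)
for n in ("scene","top","wrist"):
    print(n,eyes.calibration(n))
for n in ("scene","top"):
    cv2.imwrite(f"pics/{n}0.png",eyes.get_image(n))
E
```

```text
pics
{'clock': 0.0, 'qpos': array([ 1.17098783e+00,  2.76642451e-01,  1.50610743e+00,  2.84816019e-05,
        1.36072872e+00, -1.20987867e-01]), 'qd': array([-8.34179244e-04,  2.44995217e-04, -6.89294871e-05, -8.34273350e-04,
        7.53997874e-04, -9.32931672e-04]), 'effort': array([ 2.06687626e-03, -4.16783416e+01, -2.45806789e+01, -2.80708491e-04,
        1.13067072e-02,  1.92092187e-05]), 'position': array([0.15803725, 0.55231426, 0.23042291]), 'ee_rot': array([-2.56238317e-04,  1.38962067e-01,  9.90297256e-01, -9.07597754e-04]), 'contact_force': array([ 0.35213497, -0.57731565, -0.13174819]), 'moment': array([ 0.00516844,  0.06619531, -0.01750691]), 'width': 0.08550796169712928}
-0.0187
scene {'fx': 620.0779086614343, 'fy': 620.0779086614343, 'cx': 299.41601354896443, 'cy': 249.26772754377112, 'rvec': array([ 1.90294652,  1.51232267, -0.6682207 ]), 'tvec': array([-0.13284517, -0.36468214,  1.9457857 ])}
top {'fx': 451.4009355311466, 'fy': 451.4009355311466, 'cx': 321.84333228480017, 'cy': 236.73636967731673, 'rvec': array([ 2.16262765, -2.1787171 ,  0.14005024]), 'tvec': array([0.00335218, 0.61696966, 1.13459768])}
wrist {'fx': 336.45341337718344, 'fy': 336.45341337718344, 'cx': 323.2213150340032, 'cy': 241.92602402382013, 'hand_eye': array([[ 6.54234930e-04, -9.54459350e-01, -2.98340276e-01,
         7.62216772e-02],
       [ 9.99998648e-01,  1.07443431e-03, -1.24445091e-03,
         1.09241582e-03],
       [ 1.50832484e-03, -2.98339059e-01,  9.54458763e-01,
        -1.42339130e-01],
       [ 0.00000000e+00,  0.00000000e+00,  0.00000000e+00,
         1.00000000e+00]])}
```

View pics/scene0.png

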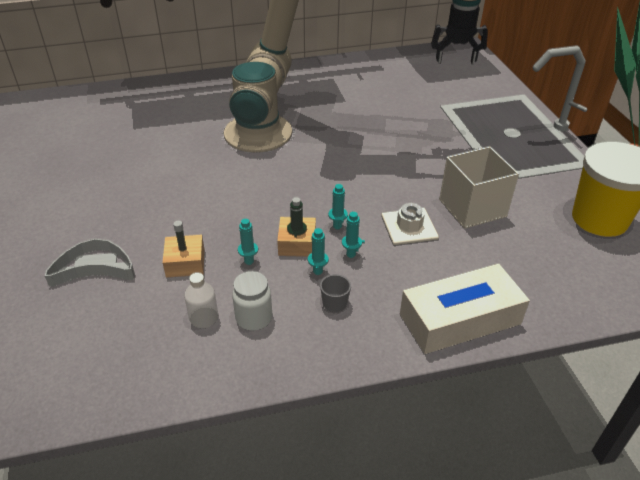

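View pics/top0.png

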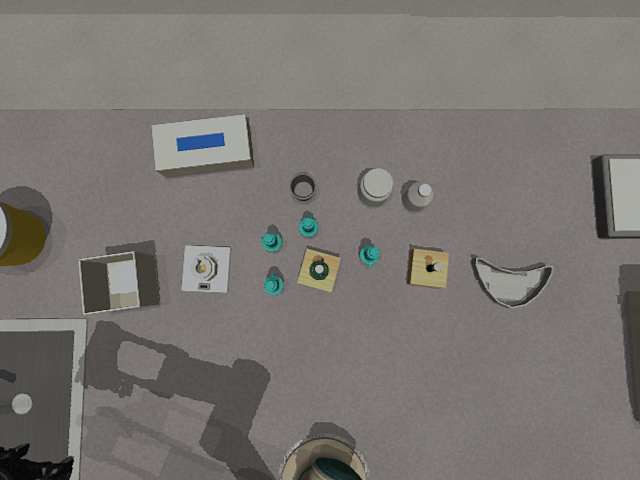

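Candidates in the top view: the dark green thick handle in beech at (319,268); the slim pen torch in its own beech block at (433,267), which is not wanted; and turquoise lookalikes at (271,241), (309,226), (274,285) and (370,255), also not wanted. I choose (319,268) and will check it in a close crop while measuring the dock.

```bash
cat > h.py <<'E'
import numpy as np, cv2
from rig import manip, eyes
from scipy.spatial.transform import Rotation as R
def cam(n, st=None):
    c=eyes.calibration(n); K=np.array([[c['fx'],0,c['cx']],[0,c['fy'],c['cy']],[0,0,1]])
    if 'rvec' in c:
        Rm=cv2.Rodrigues(np.array(c['rvec']))[0]; t=np.array(c['tvec'])
    else:
        w,x,y,z=st['ee_rot']; T=np.eye(4); T[:3,:3]=R.from_quat([x,y,z,w]).as_matrix(); T[:3,3]=st['position']
        M=np.linalg.inv(T@c['hand_eye']); Rm=M[:3,:3]; t=M[:3,3]
    return K,Rm,t
def ray(C,u,v):
    K,Rm,t=C; return -Rm.T@t, Rm.T@np.linalg.inv(K)@np.array([u,v,1.])
def onz(C,u,v,z):
    o,d=ray(C,u,v); return o+d*(z-o[2])/d[2]
def proj(C,p):
    K,Rm,t=C; q=K@(Rm@np.asarray(p,float)+t); return q[:2]/q[2]
E
python3 - <<'E'
from h import *
a=cv2.imread('pics/top0.png'); b=cv2.imread('pics/scene0.png')
c1=cv2.resize(a[230:310,170:360],None,fx=4,fy=4,interpolation=cv2.INTER_CUBIC)
c2=cv2.resize(b[175:275,260:450],None,fx=4,fy=4,interpolation=cv2.INTER_CUBIC)
cv2.imwrite('pics/crop0.png',c1); cv2.imwrite('pics/crop0s.png',c2)
T=cam('top');S=cam('scene')
print(-T[1].T@T[2], -S[1].T@S[2])
for n,u,v,z in [('handle fl',319,270,.053),('stand',319,270,.05),('hub',205,267,.062),('dockbase',206,269,.012),('torch',433,267,.13)]: print(n,onz(T,u,v,z).round(4))
E
```

```text
[0.4852275  0.01786342 1.19674971] [ 1.65747725 -0.22221608  1.06776031]
handle fl [0.5303 0.007  0.053 ]
stand [0.5304 0.0069 0.05  ]
hub [0.5396 0.2921 0.062 ]
dockbase [0.5368 0.3015 0.012 ]
torch [ 0.5323 -0.2625  0.13  ]
```

View pics/crop0.png

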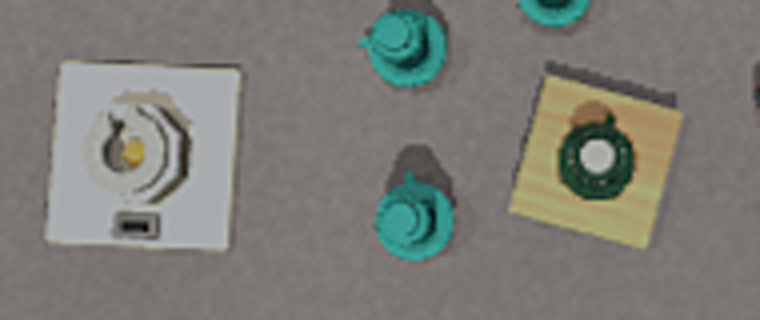

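View pics/crop0s.png

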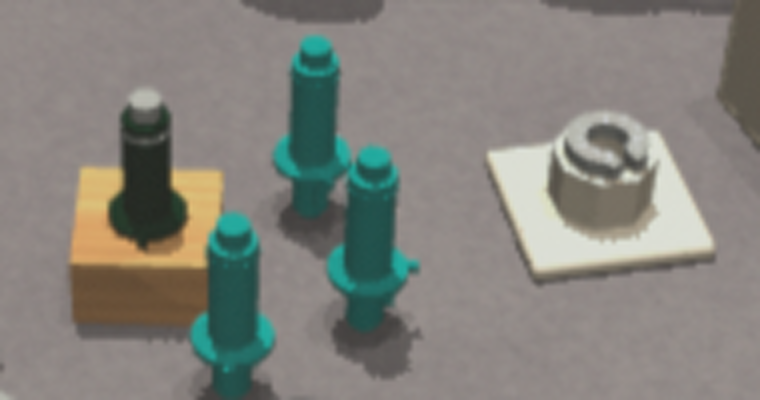

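The crop confirms the choice: a dark green thick handle in beech with its nib forward-right, yaw about -0.3. The keyway notch is seen at about (112,125) in the crop, yaw about +0.55. I'll move over the dock first to look closely.

Call:
servo_tool --increments '[{"slide": [-0.036, -0.012, 0]}, {"slide": [-0.036, -0.012, 0]}, {"slide": [-0.036, -0.012, 0]}, {"slide": [-0.036, -0.012, 0]}, {"slide": [-0.036, -0.012, 0]}, {"slide": [-0.036, -0.012, 0]}, {"slide": [-0.036, -0.012, 0]}, {"slide": [-0.036, -0.012, 0]}]' --hand 1

```text
$.increments[0]: bad value
```

Call:
servo_tool --increments '[{"slide": [-0.036, -0.012, 0]}, {"slide": [-0.036, -0.012, 0]}, {"slide": [-0.036, -0.012, 0]}, {"slide": [-0.036, -0.012, 0.02], "spin": 5}, {"slide": [0, 0, 0.02], "spin": 6}, {"slide": [0, 0, 0.02], "spin": 6}, {"slide": [0, 0, 0.02], "spin": 6}, {"slide": [0, 0, 0]}]'

```text
$.increments[0]: bad value
```

```bash
python3 - <<'E'
from h import *
s=manip.get_state(); im=eyes.get_image('wrist'); cv2.imwrite('pics/w1.png',im)
print(s['clock'],s['position'],s['ee_rot'])
np.save('s1.npy',s,allow_pickle=True)
C=cam('wrist',s); print(proj(C,[.54,.292,.062]))
E
```

```text
0.1 [0.158041   0.55234226 0.23051732] [-2.25144929e-04  1.38921343e-01  9.90303057e-01 -8.15906268e-04]
[214.32343198 539.56764501]
```

View pics/w1.png

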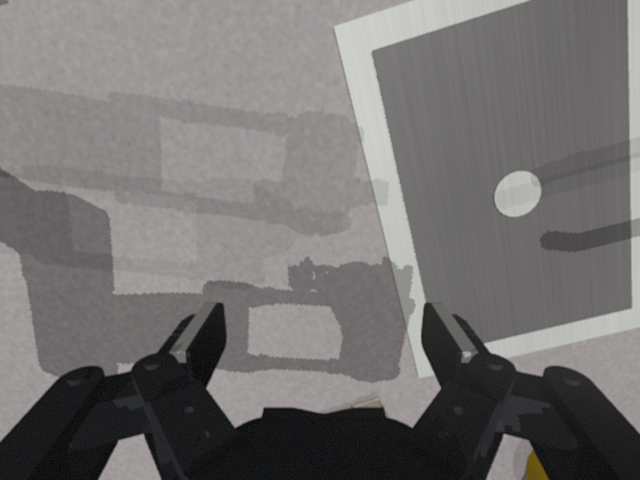

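Call:
servo_tool --increments '[{"slide": [-0.036, -0.012, 0], "spin": 0}, {"slide": [-0.036, -0.012, 0], "spin": 0}, {"slide": [-0.036, -0.012, 0], "spin": 0}, {"slide": [-0.036, -0.012, 0], "spin": 0}, {"slide": [-0.036, -0.012, 0], "spin": 0}, {"slide": [-0.036, -0.012, 0], "spin": 0}, {"slide": [-0.036, -0.012, 0], "spin": 0}, {"slide": [-0.036, -0.012, 0], "spin": 0}]' --hand 1

```text
clock: 0.95
position: [0.4097, 0.3801, 0.2311]
ee_rot: [-0.0, 0.139, 0.99, -0.0]
contact_force: [0.4, 1.0, -0.1]
width: 0.085
```

Call:
servo_tool --increments '[{"slide": [-0.036, -0.012, 0], "spin": 0}, {"slide": [-0.036, -0.012, 0], "spin": 0}, {"slide": [-0.036, -0.012, 0], "spin": 0}, {"slide": [-0.036, -0.012, 0.02], "spin": 5}, {"slide": [0, 0, 0.02], "spin": 6}, {"slide": [0, 0, 0.02], "spin": 6}, {"slide": [0, 0, 0.02], "spin": 6}, {"slide": [0, 0, 0], "spin": 0}]'

```text
clock: 1.75
position: [0.5318, 0.2944, 0.148]
ee_rot: [-0.003, 0.334, 0.943, -0.002]
contact_force: [0.1, -0.7, -0.8]
width: 0.0858
```

```bash
python3 - <<'E'
from h import *
s=manip.get_state(); im=eyes.get_image('wrist'); cv2.imwrite('pics/w2.png',im)
print(s['clock'],s['position'],s['ee_rot'])
np.save('s2.npy',s,allow_pickle=True)
C=cam('wrist',s); print(proj(C,[.54,.292,.062]))
E
```

```text
1.75 [0.53182951 0.29436459 0.14798229] [-0.00271488  0.3336757   0.94268093 -0.00241325]
[327.49970042 259.47559482]
```

View pics/w2.png

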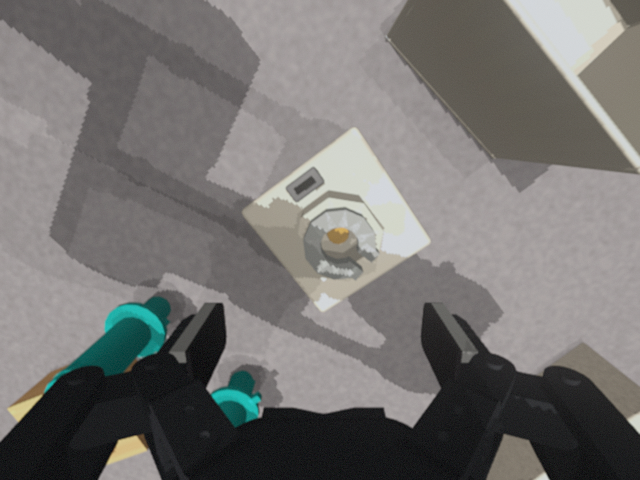

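```bash
python3 - <<'E'
import cv2
a=cv2.imread('pics/w2.png')
cv2.imwrite('pics/w2c.png',cv2.resize(a[190:300,280:400],None,fx=5,fy=5,interpolation=cv2.INTER_CUBIC))
E
```

```text
(no output)
```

View pics/w2c.png

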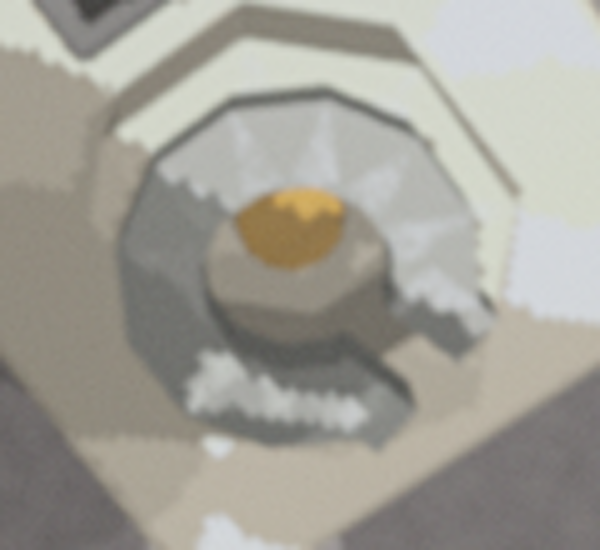

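```bash
python3 - <<'E'
from h import *
s=np.load('s2.npy',allow_pickle=True).item(); C=cam('wrist',s)
f=lambda x,y:onz(C,280+x/5,190+y/5,.062)
c=f(299,268);print('c',c.round(4))
for p in [(122,250),(475,220),(290,97),(280,440),(412,405),(490,312),(345,338),(395,290),(451,358),(370,314)]:
    d=f(*p)-c; print(p,d.round(4),np.linalg.norm(d).round(4),np.arctan2(d[1],d[0]).round(3))
# dock base corners at z=.012 -> orientation & centre
pts=[onz(C,u,v,.012) for u,v in [(243,212),(355,128),(430,241),(321,311)]]
print(np.mean(pts,0).round(4),[np.round(p,4) for p in pts])
T=cam('top');print(onz(T,170+130/4,230+152/4,.062), proj(T,c))
S=cam('scene');print(proj(S,c))
E
```

```text
c [0.5361 0.3064 0.062 ]
(122, 250) [-0.0179 -0.0179  0.    ] 0.0253 -2.354
(475, 220) [0.01   0.0237 0.    ] 0.0257 1.173
(290, 97) [-0.0203  0.0143  0.    ] 0.0248 2.527
(280, 440) [ 0.0191 -0.0185  0.    ] 0.0266 -0.77
(412, 405) [ 0.0268 -0.0001  0.    ] 0.0268 -0.003
(490, 312) [0.0224 0.0173 0.    ] 0.0282 0.657
(345, 338) [ 0.0125 -0.0014  0.    ] 0.0126 -0.109
(395, 290) [0.0112 0.0087 0.    ] 0.0141 0.658
(451, 358) [0.0245 0.0087 0.    ] 0.026 0.341
(370, 314) [0.0118 0.0037 0.    ] 0.0124 0.301
[0.5365 0.3056 0.012 ] [array([0.4764, 0.2517, 0.012 ]), array([0.4824, 0.3661, 0.012 ]), array([0.5967, 0.3603, 0.012 ]), array([0.5903, 0.2442, 0.012 ])]
[0.53718227 0.29830393 0.062     ] [199.25828503 268.45671579]
[411.34577213 209.15596141]
```

Call:
servo_tool --increments '[{"slide": [0, 0, -0.016], "spin": 8}, {"slide": [0, 0, -0.016], "spin": 8}, {"slide": [0, 0, -0.016], "spin": 8}, {"slide": [0, 0, -0.016], "spin": 8}, {"slide": [0, 0, -0.016], "spin": 8}, {"slide": [0, 0, -0.016], "spin": 8}, {"slide": [-0.03, 0, 0], "spin": 0}, {"slide": [-0.045, 0, 0], "spin": 0}]'

```text
clock: 2.6
position: [0.5387, 0.2221, 0.2496]
ee_rot: [0.001, 0.686, 0.728, 0.002]
contact_force: [0.5, -0.5, 0.1]
width: 0.0853
```

Call:
servo_tool --increments '[{"slide": [-0.045, 0, 0], "spin": 0}, {"slide": [-0.045, 0, 0], "spin": 0}, {"slide": [-0.045, 0, 0], "spin": 0}, {"slide": [-0.045, 0, 0], "spin": 0}, {"slide": [-0.03, 0, 0], "spin": 0}, {"slide": [0, 0, 0], "spin": 0}, {"slide": [0, 0, 0], "spin": 0}]'

```text
clock: 3.3
position: [0.5494, 0.0107, 0.2485]
ee_rot: [0.0, 0.688, 0.725, 0.001]
contact_force: [0.9, -0.6, -0.2]
width: 0.0855
```

```bash
python3 - <<'E'
from h import *
s=manip.get_state(); im=eyes.get_image('wrist'); cv2.imwrite('pics/w3.png',im)
print(s['clock'],s['position'],s['ee_rot'])
np.save('s3.npy',s,allow_pickle=True)
C=cam('wrist',s); print(proj(C,[.53,.007,.056]),proj(C,[.53,.007,.143]))
E
```

```text
3.3 [0.54939162 0.01069679 0.24852822] [4.93159404e-04 6.88247715e-01 7.25474969e-01 9.53542694e-04]
[303.44535485 218.39736489] [297.27436472 244.54793908]
```

View pics/w3.png

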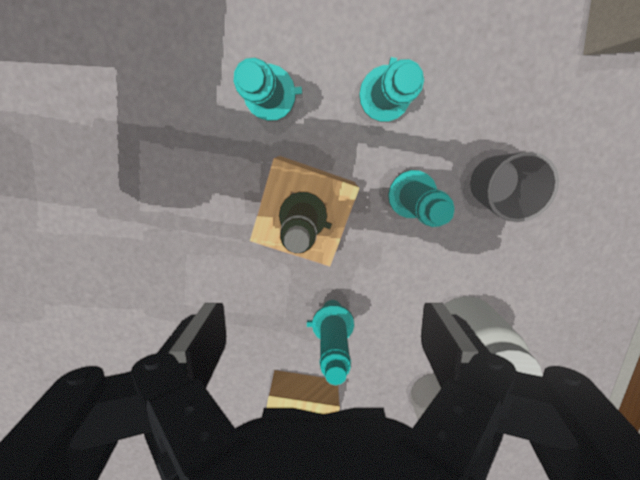

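```bash
python3 - <<'E'
import cv2
a=cv2.imread('pics/w3.png')
cv2.imwrite('pics/w3c.png',cv2.resize(a[150:270,245:365],None,fx=5,fy=5,interpolation=cv2.INTER_CUBIC))
E
```

```text
(no output)
```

View pics/w3c.png

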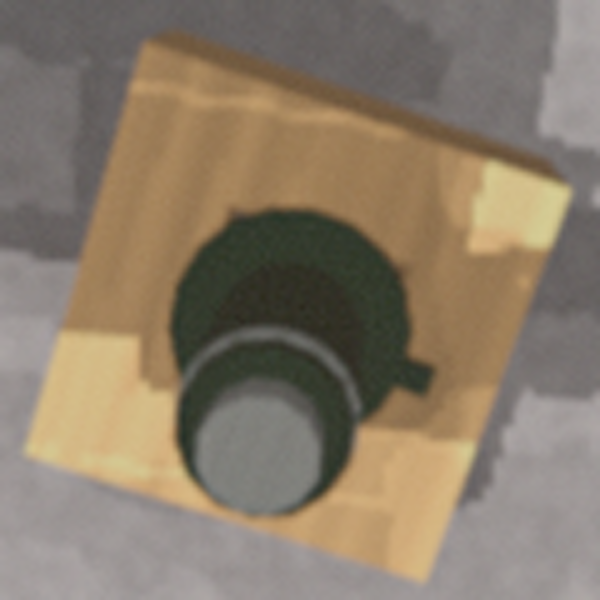

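```bash
python3 - <<'E'
from h import *
s=np.load('s3.npy',allow_pickle=True).item(); C=cam('wrist',s)
f=lambda x,y,z:onz(C,245+x/5,150+y/5,z)
c=f(291,328,.056);t=f(257,446,.143);n=f(430,378,.053)
d=n-f(291,328,.053)
print(c,t,'nib',np.hypot(*d[:2]),np.arctan2(d[1],d[0]))
print('flange r',np.linalg.norm(f(410,328,.056)-c), 'neck r',np.linalg.norm(f(322,446,.143)-t))
w,x,y,z=s['ee_rot'];Rm=R.from_quat([x,y,z,w]).as_matrix()
g=(c+t)/2; g[2]=.098
tg=g+np.array([0,0,-.0187]) # TCP
print('tool delta',Rm.T@(tg-s['position']), 'psi',np.arctan2(Rm[1,1],Rm[0,1]))
print(Rm.round(4))
S=cam('scene');print(proj(S,c),proj(S,t))
E
```

```text
[0.52964623 0.00990644 0.056     ] [0.52919673 0.01129125 0.143     ] nib 0.030537726605293726 -0.301684276166334
flange r 0.024233443969470247 neck r 0.0100124443687648
tool delta [ 0.00085219 -0.02029658  0.16918726] psi 0.052652783719793705
[[-5.260e-02  9.986e-01  2.000e-03]
 [ 9.986e-01  5.260e-02  7.000e-04]
 [ 6.000e-04  2.100e-03 -1.000e+00]]
[296.38434142 227.53269095] [296.27870861 199.79317572]
```

Call:
servo_tool --increments '[{"slide": [0.001, -0.02, 0.02], "spin": 0}, {"slide": [0, 0, 0.04], "spin": 0}, {"slide": [0, 0, 0.03], "spin": 0}, {"slide": [0, 0, 0.03], "spin": 0}, {"slide": [0, 0, 0.03], "spin": 0}, {"slide": [0, 0, 0.019], "spin": 0}, {"slide": [0, 0, 0], "spin": 0}, {"slide": [0, 0, 0], "spin": 0}]'

```text
clock: 4.15
position: [0.5294, 0.012, 0.0789]
ee_rot: [0.0, 0.687, 0.726, 0.0]
contact_force: [-0.0, -1.3, 0.3]
width: 0.0854
```

```bash
python3 - <<'E'
from h import *
s=manip.get_state(); im=eyes.get_image('wrist'); cv2.imwrite('pics/w4.png',im)
print(s['clock'],s['position'],s['ee_rot'],s['contact_force'])
E
```

```text
4.15 [0.52943609 0.01201471 0.0788517 ] [1.01786395e-04 6.87425959e-01 7.26254385e-01 3.30416658e-04] [-0.02903288 -1.25628613  0.32559926]
```

View pics/w4.png

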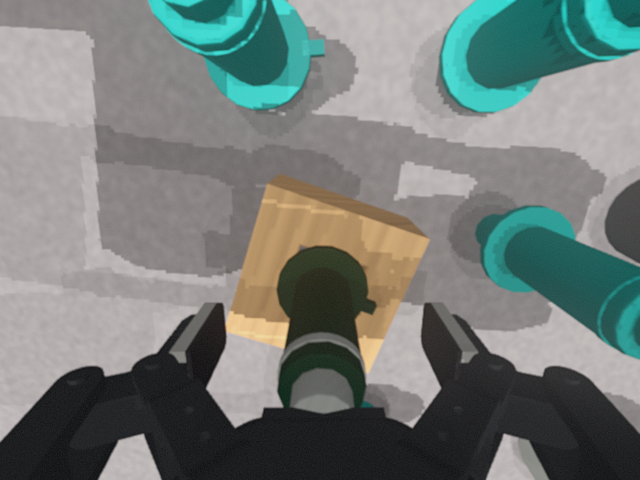

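Call:
servo_tool --increments '[{"slide": [-0.001, 0, 0], "spin": 0}, {"slide": [0, 0, 0], "spin": 0}, {"slide": [0, 0, 0], "spin": 0}, {"slide": [0, 0, 0], "spin": 0}, {"slide": [0, 0, 0], "spin": 0}, {"slide": [0, 0, 0], "spin": 0}, {"slide": [0, 0, 0], "spin": 0}, {"slide": [0, 0, 0], "spin": 0}]' --hand 0 --newtons 80

```text
clock: 5.0
position: [0.5294, 0.0097, 0.079]
ee_rot: [0.0, 0.688, 0.725, 0.0]
contact_force: [-1.0, 0.1, 5.3]
width: 0.0284
```

```bash
python3 - <<'E'
from h import *
s=manip.get_state(); im=eyes.get_image('wrist'); cv2.imwrite('pics/w5.png',im)
np.save('s5.npy',s,allow_pickle=True)
print(s['clock'],s['position'],s['ee_rot'],s['contact_force'],s['width'])
E
```

```text
5.0 [0.52935157 0.00967937 0.07902598] [4.22187202e-04 6.88234653e-01 7.25487965e-01 3.12545206e-04] [-1.00560233  0.103476    5.27653693] 0.028447339107380898
```

View pics/w5.png

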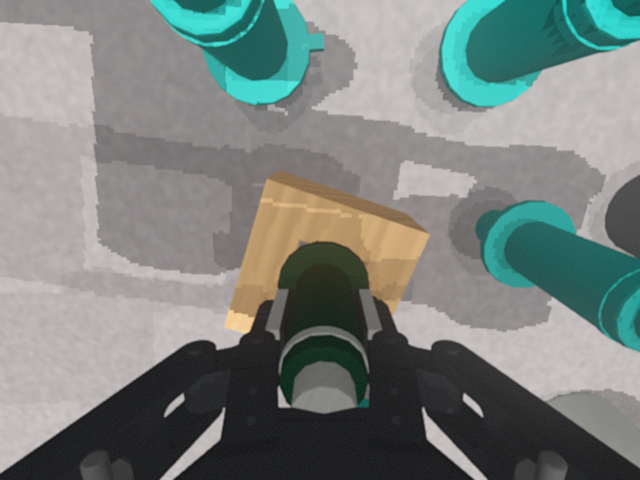

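Call:
servo_tool --increments '[{"slide": [0, 0, -0.01], "spin": 0}, {"slide": [0, 0, -0.02], "spin": 0}, {"slide": [0, 0, -0.025], "spin": 0}, {"slide": [0, 0, -0.025], "spin": 0}, {"slide": [0, 0, -0.025], "spin": 0}, {"slide": [0, 0, -0.025], "spin": 0}, {"slide": [0, 0, -0.02], "spin": 0}, {"slide": [0, 0, -0.01], "spin": 0}]'

```text
clock: 5.85
position: [0.5296, 0.0098, 0.2403]
ee_rot: [0.001, 0.688, 0.726, 0.001]
contact_force: [-0.1, 0.1, -1.5]
width: 0.0285
```

Call:
servo_tool --increments '[{"slide": [0.0365, 0.0075, 0], "spin": 0}, {"slide": [0.0365, 0.0075, 0], "spin": 0}, {"slide": [0.0365, 0.0075, 0], "spin": 0}, {"slide": [0.0365, 0.0075, 0], "spin": 0}, {"slide": [0.0365, 0.0075, 0], "spin": 0}, {"slide": [0.0365, 0.0075, 0], "spin": 0}, {"slide": [0.0365, 0.0075, 0], "spin": 0}]'

```text
clock: 6.55
position: [0.5674, 0.2691, 0.2373]
ee_rot: [-0.0, 0.688, 0.726, -0.001]
contact_force: [1.2, -0.2, -1.6]
width: 0.0287
```

Call:
servo_tool --increments '[{"slide": [0, 0, 0], "spin": -6.1}, {"slide": [0, 0, 0], "spin": -6.1}, {"slide": [0, 0, 0], "spin": -6.1}, {"slide": [0, 0, 0], "spin": -6.1}, {"slide": [0, 0, 0], "spin": -6.1}, {"slide": [0, 0, 0], "spin": -6.1}, {"slide": [0, 0, 0], "spin": 0}, {"slide": [0, 0, 0], "spin": 0}]'

```text
clock: 7.35
position: [0.5676, 0.2676, 0.2376]
ee_rot: [-0.001, 0.427, 0.904, -0.0]
contact_force: [0.3, -0.8, -1.5]
width: 0.0286
```

```bash
python3 - <<'E'
from h import *
s=manip.get_state(); im=eyes.get_image('wrist'); cv2.imwrite('pics/w6.png',im)
np.save('s6.npy',s,allow_pickle=True)
print(s['clock'],s['position'],s['ee_rot'],s['contact_force'],s['width'])
E
```

```text
7.35 [0.56760565 0.26761997 0.23759645] [-5.63526999e-04  4.26574367e-01  9.04452191e-01 -4.75126076e-04] [ 0.30337104 -0.80649251 -1.45759724] 0.02862810807952322
```

View pics/w6.png

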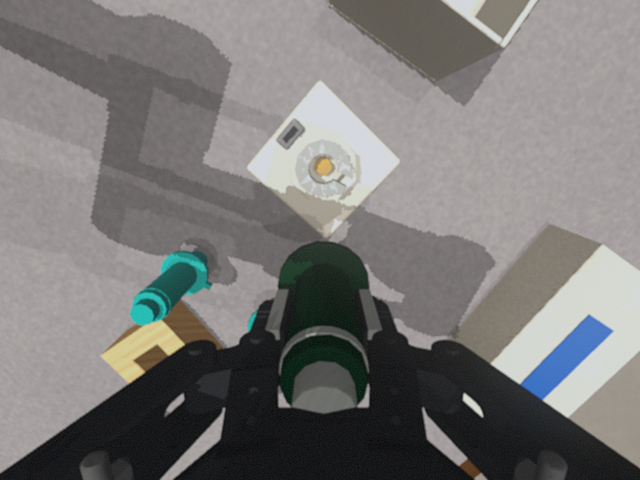

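Call:
servo_tool --increments '[{"slide": [0, 0, 0.02], "spin": 0}, {"slide": [0, 0, 0.02], "spin": 0}, {"slide": [0, 0, 0.02], "spin": 0}, {"slide": [0, 0, 0.015], "spin": 0}, {"slide": [0, 0, 0], "spin": 0}, {"slide": [0, 0, 0], "spin": 0}, {"slide": [0, 0, 0], "spin": 0}]'

```text
clock: 8.1
position: [0.5687, 0.268, 0.1645]
ee_rot: [0.001, 0.426, 0.905, 0.001]
contact_force: [1.0, 0.8, -1.2]
width: 0.0282
```

```bash
python3 - <<'E'
from h import *
s=manip.get_state(); im=eyes.get_image('wrist'); cv2.imwrite('pics/w7.png',im)
np.save('s7.npy',s,allow_pickle=True)
print(s['clock'],s['position'],s['ee_rot'],s['contact_force'],s['width'])
cv2.imwrite('pics/w7c.png',cv2.resize(im[90:230,250:400],None,fx=4,fy=4,interpolation=cv2.INTER_CUBIC))
cv2.imwrite('pics/w7d.png',cv2.resize(im[225:425,230:420],None,fx=3,fy=3,interpolation=cv2.INTER_CUBIC))
E
```

```text
8.1 [0.56874407 0.2680383  0.16447109] [7.56364267e-04 4.25771951e-01 9.04829842e-01 7.94150719e-04] [ 0.96931221  0.79733173 -1.23376876] 0.028237962880435563
```

View pics/w7c.png

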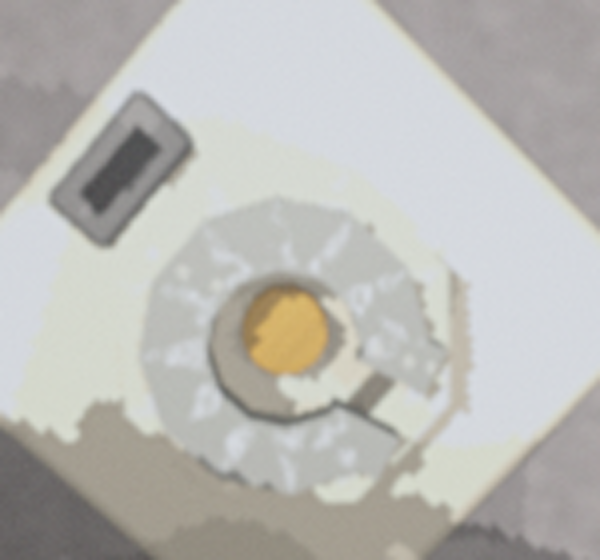

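View pics/w7d.png

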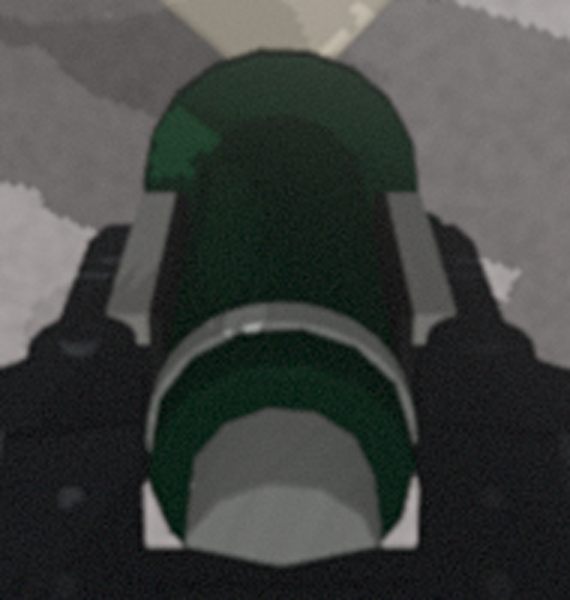

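```bash
python3 - <<'E'
from h import *
s=np.load('s7.npy',allow_pickle=True).item(); C=cam('wrist',s)
f=lambda x,y:onz(C,250+x/4,90+y/4,.062)
c=f(289,346);print('c',c.round(4))
for p in [(140,346),(285,197),(285,492),(212,346),(285,420),(285,272),(335,403),(400,440),(358,355),(432,395),(416,418),(347,379)]:
    d=f(*p)-c; print(p,np.linalg.norm(d).round(4),np.arctan2(d[1],d[0]).round(3))
b=f(416,418)-f(347,379);print('dir',np.arctan2(b[1],b[0]))
b=f(400,440)-f(335,403);print('dir',np.arctan2(b[1],b[0]))
b=f(432,395)-f(358,355);print('dir',np.arctan2(b[1],b[0]))
c4=eyes.calibration('wrist');H=c4['hand_eye'];K=C[0]
def tl(u,v,z):
    d=H[:3,:3]@np.linalg.inv(K)@[u,v,1];o=H[:3,3];return o+d*(z-o[2])/d[2]
print('flange',tl(323.7,241.7,.0233)-[.025,0,0], 'rwidth',tl(368.3,287,.0233)-tl(279,287,.0233))
print('ring',tl(324.2,325.7,-.0517)-[.0155,0,0])
w,x,y,z=s['ee_rot'];Rm=R.from_quat([x,y,z,w]).as_matrix();print(Rm.round(4))
print('hub in tool',Rm.T@(c-s['position']),'psi',np.arctan2(Rm[1,1],Rm[0,1]))
S=cam('scene');print(proj(S,c))
E
```

```text
c [0.5374 0.3061 0.062 ]
(140, 346) 0.0268 -2.45
(285, 197) 0.0256 2.289
(285, 492) 0.0268 -0.908
(212, 346) 0.0138 -2.45
(285, 420) 0.0134 -0.935
(285, 272) 0.0129 2.316
(335, 403) 0.0132 -0.195
(400, 440) 0.0265 -0.005
(358, 355) 0.0125 0.564
(432, 395) 0.0274 0.365
(416, 418) 0.0266 0.181
(347, 379) 0.012 0.18
dir 0.1823074755742947
dir 0.17638341496177545
dir 0.20370368915553605
flange [4.24323206e-05 1.00750010e-03 2.33000000e-02] rwidth [6.47679681e-05 4.80933868e-02 0.00000000e+00]
ring [ 0.00605369  0.00117354 -0.0517    ]
[[-6.374e-01  7.705e-01  2.000e-03]
 [ 7.705e-01  6.374e-01  8.000e-04]
 [-7.000e-04  2.100e-03 -1.000e+00]]
hub in tool [ 4.93768154e-02 -7.04709855e-05  1.02436997e-01] psi 0.691166764785716
[411.44120855 209.49452886]
```

```bash
python3 - <<'E'
from h import *
C=cam('top');c4=eyes.calibration('wrist');H=c4['hand_eye'];K=np.array([[c4['fx'],0,c4['cx']],[0,c4['fy'],c4['cy']],[0,0,1]])
def tl(u,v,z):
    d=H[:3,:3]@np.linalg.inv(K)@[u,v,1];o=H[:3,3];return o+d*(z-o[2])/d[2]
for n,u,v,z,r in [('neck top far',325,386.7,-.0637,.01),('neck base far',325,361,-.0517,.01),('ring top',324.2,325.7,-.0517,.015),('ring bot',324.2,334,-.0517,.015)]:
    print(n,tl(u,v,z)-[r,0,0])
for l,r,v,z in [(293.3,357.3,395,-.0637),(279.5,369,380,-.0517)]: print(tl(r,v,z)-tl(l,v,z))
E
```

```text
neck top far [-0.00075743  0.00140329 -0.0637    ]
neck base far [-0.001189    0.00144703 -0.0517    ]
ring top [ 0.00655369  0.00117354 -0.0517    ]
ring bot [ 0.00363991  0.00117799 -0.0517    ]
[3.62374360e-05 1.82845119e-02 0.00000000e+00]
[5.46598662e-05 2.89992214e-02 0.00000000e+00]
```

Call:
servo_tool --increments '[{"slide": [0.02, -0.001, 0], "spin": 0}, {"slide": [0.02, 0, 0], "spin": 0}, {"slide": [0.009, 0, 0], "spin": 0}, {"slide": [0, 0, 0], "spin": 4.5}, {"slide": [0, 0, 0], "spin": 4.5}, {"slide": [0, 0, 0.012], "spin": 0}, {"slide": [0, 0, 0.012], "spin": 0}, {"slide": [0, 0, 0], "spin": 0}]'

```text
clock: 8.95
position: [0.5341, 0.3041, 0.1366]
ee_rot: [-0.002, 0.495, 0.869, -0.002]
contact_force: [-0.2, -0.2, -1.8]
width: 0.028
```

```bash
python3 - <<'E'
from h import *
for n in ('wrist','scene'):
    s=manip.get_state(); im=eyes.get_image(n); cv2.imwrite(f'pics/{n}8.png',im)
    if n=='scene': cv2.imwrite('pics/s8c.png',cv2.resize(im[120:250,350:470],None,fx=5,fy=4.6,interpolation=cv2.INTER_CUBIC))
print(s['clock'],s['position'],s['ee_rot'],s['contact_force'],s['width'])
w,x,y,z=s['ee_rot'];Rm=R.from_quat([x,y,z,w]).as_matrix()
print(s['position']+Rm@[.0003,.0009,.0713])
E
```

```text
9.0 [0.5347788  0.3043652  0.13752729] [-0.00111771  0.49494624  0.86892172 -0.00142237] [-0.30486042 -0.54358033 -2.61458898] 0.028251128026110146
[0.53516103 0.30498493 0.06622469]
```

View pics/s8c.png

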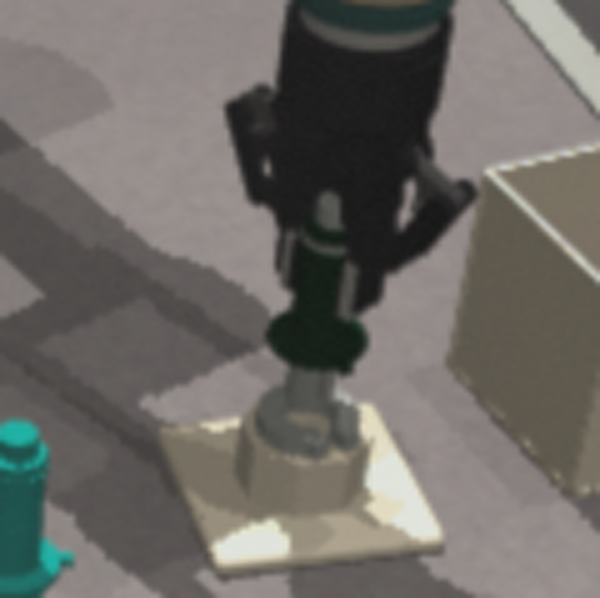

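View pics/wrist8.png

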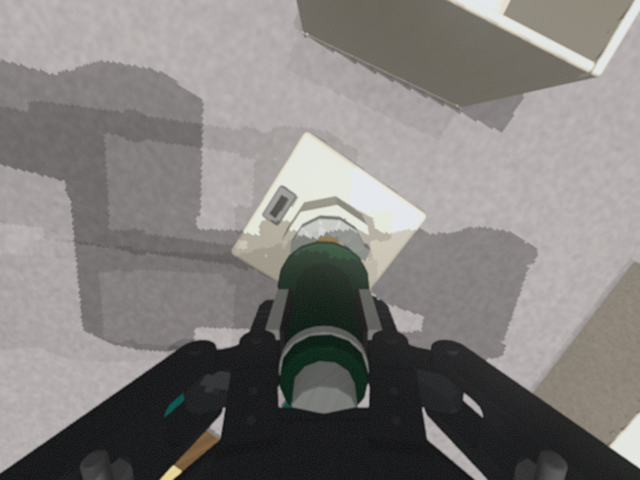

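Call:
servo_tool --increments '[{"slide": [0, 0, 0], "spin": 0}, {"slide": [0, 0, 0], "spin": 0}, {"slide": [0, 0, 0], "spin": 0}]'

```text
clock: 9.35
position: [0.5362, 0.3049, 0.1397]
ee_rot: [0.0, 0.495, 0.869, 0.0]
contact_force: [-0.7, 0.3, -2.2]
width: 0.0286
```

```bash
cat > st.py <<'E'
from h import *
s=manip.get_state()
w,x,y,z=s['ee_rot'];Rm=R.from_quat([x,y,z,w]).as_matrix()
p=s['position']+Rm@[.0003,.0009,.0713]
d=np.array([.5374,.3061,0])-p; d[2]=0
psi=np.arctan2(Rm[1,1],Rm[0,1])
print('t',s['clock'],'tcp',s['position'].round(4),'foot',p.round(4),'tool d',(Rm.T@d).round(4)[:2],'keyyaw',(psi-.0527-.302).round(3),'tilt',Rm[:2,2].round(4),'F',s['contact_force'].round(1),'M',s['moment'].round(2))
E
python3 st.py
```

```text
t 9.35 tcp [0.5362 0.3049 0.1397] foot [0.5369 0.3057 0.0684] tool d [0.0001 0.0006] keyyaw 0.18 tilt [0.0007 0.0004] F [-0.7  0.3 -2.2] M [-0.06 -0.03  0.03]
```

Call:
servo_tool --increments '[{"slide": [0, 0.0005, 0.004], "spin": 0}, {"slide": [0, 0, 0.004], "spin": 0}, {"slide": [0, 0, 0.004], "spin": 0}, {"slide": [0, 0, 0.003], "spin": 0}, {"slide": [0, 0, 0], "spin": 0}, {"slide": [0, 0, 0], "spin": 0}]'

```text
clock: 9.95
position: [0.5363, 0.3051, 0.1242]
ee_rot: [-0.0, 0.495, 0.869, -0.0]
contact_force: [0.4, -0.3, -1.1]
width: 0.0284
```

```bash
python3 st.py
```

```text
t 9.95 tcp [0.5363 0.3051 0.1242] foot [0.5369 0.3058 0.0529] tool d [0.     0.0005] keyyaw 0.18 tilt [-0.0002 -0.    ] F [ 0.4 -0.3 -1.1] M [-0.01 -0.01 -0.02]
```

Call:
servo_tool --increments '[{"slide": [0, 0, 0.003], "spin": 0}, {"slide": [0, 0, 0.003], "spin": 0}, {"slide": [0, 0, 0.003], "spin": 0}, {"slide": [0, 0, 0.002], "spin": 0}, {"slide": [0, 0, 0], "spin": 0}, {"slide": [0, 0, 0], "spin": 0}]'

```text
clock: 10.55
position: [0.5364, 0.3051, 0.1133]
ee_rot: [-0.0, 0.495, 0.869, 0.0]
contact_force: [-0.2, 0.6, -1.8]
width: 0.0283
```

```bash
python3 st.py
```

```text
t 10.55 tcp [0.5364 0.3051 0.1133] foot [0.537  0.3058 0.042 ] tool d [0.     0.0005] keyyaw 0.18 tilt [-0.  0.] F [-0.2  0.6 -1.8] M [-0.01  0.02 -0.01]
```

The key has dropped into the keyway: the foot is 20 mm down with no contact force. I'll push on against the spring.

Call:
servo_tool --increments '[{"slide": [0, 0, 0.004], "spin": 0}, {"slide": [0, 0, 0.004], "spin": 0}, {"slide": [0, 0, 0.004], "spin": 0}, {"slide": [0, 0, 0.003], "spin": 0}, {"slide": [0, 0, 0.003], "spin": 0}, {"slide": [0, 0, 0.002], "spin": 0}, {"slide": [0, 0, 0], "spin": 0}, {"slide": [0, 0, 0], "spin": 0}]' --newtons 100

```text
clock: 11.35
position: [0.5364, 0.3051, 0.0941]
ee_rot: [0.0, 0.495, 0.869, 0.0]
contact_force: [-1.8, -1.0, 6.5]
width: 0.028
```

```bash
python3 st.py
```

```text
t 11.35 tcp [0.5364 0.3051 0.0941] foot [0.537  0.3058 0.0228] tool d [0.     0.0005] keyyaw 0.18 tilt [0.0004 0.0001] F [-1.8 -1.   6.5] M [-0.29  0.44 -0.  ]
```

Call:
servo_tool --increments '[{"slide": [0, 0, 0.001], "spin": 0}, {"slide": [0, 0, 0.001], "spin": 0}, {"slide": [0, 0, 0.001], "spin": 0}, {"slide": [0, 0, 0.0005], "spin": 0}, {"slide": [0, 0, 0], "spin": 0}, {"slide": [0, 0, 0], "spin": 0}]'

```text
clock: 11.95
position: [0.5363, 0.3051, 0.0912]
ee_rot: [0.0, 0.495, 0.869, 0.0]
contact_force: [-2.2, -1.7, 8.9]
width: 0.0281
```

```bash
python3 st.py
```

```text
t 11.95 tcp [0.5363 0.3051 0.0912] foot [0.537  0.3058 0.0199] tool d [0.     0.0005] keyyaw 0.18 tilt [0.0006 0.0002] F [-2.2 -1.7  8.9] M [-0.26  0.58  0.01]
```

Call:
servo_tool --increments '[{"slide": [0, 0, 0.001], "spin": 0}, {"slide": [0, 0, 0], "spin": 0}, {"slide": [0, 0, 0], "spin": 0}]'

```text
clock: 12.25
position: [0.5363, 0.3051, 0.0911]
ee_rot: [0.0, 0.495, 0.869, 0.0]
contact_force: [-3.7, -1.7, 13.7]
width: 0.0278
```

```bash
python3 st.py
```

```text
t 12.25 tcp [0.5363 0.3051 0.0911] foot [0.537  0.3058 0.0198] tool d [0.0001 0.0004] keyyaw 0.18 tilt [0.0011 0.0004] F [-3.7 -1.7 13.7] M [-0.47  0.78  0.03]
```

Call:
servo_tool --increments '[{"slide": [0, 0, 0.001], "spin": 0}, {"slide": [0, 0, 0], "spin": 0}, {"slide": [0, 0, 0], "spin": 0}, {"slide": [0, 0, 0], "spin": 0}]'

```text
clock: 12.65
position: [0.5364, 0.3051, 0.0911]
ee_rot: [0.001, 0.495, 0.869, 0.001]
contact_force: [-5.9, -2.2, 17.2]
width: 0.028
```

```bash
python3 st.py; python3 - <<'E'
from h import *
im=eyes.get_image('scene'); cv2.imwrite('pics/s9.png',im)
a=cv2.resize(im[130:250,350:470],None,fx=5,fy=5,interpolation=cv2.INTER_CUBIC)
cv2.imwrite('pics/s9c.png',a)
cv2.imwrite('pics/w9.png',eyes.get_image('wrist'))
E
```

```text
t 12.65 tcp [0.5364 0.3051 0.0911] foot [0.5371 0.3059 0.0198] tool d [0.0001 0.0004] keyyaw 0.18 tilt [0.0016 0.0005] F [-5.9 -2.2 17.2] M [-0.51  1.05 -0.01]
```

View pics/s9c.png

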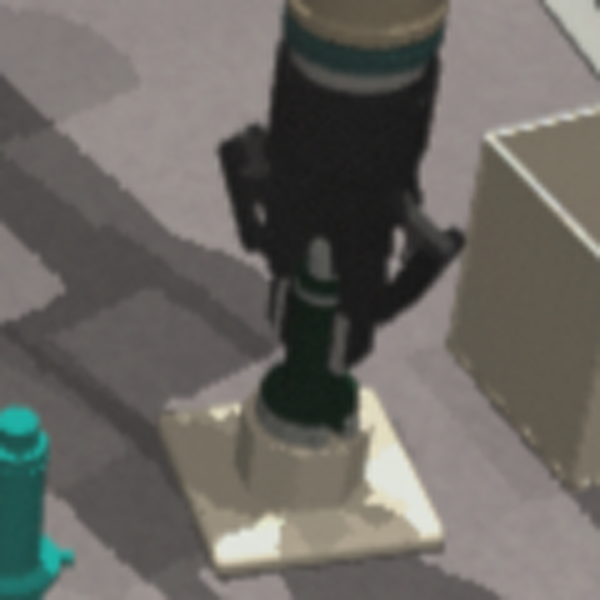

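View pics/w9.png

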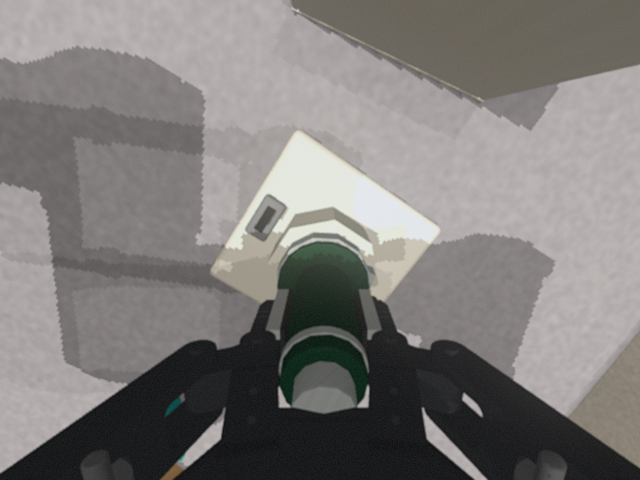

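View pics/s9.png

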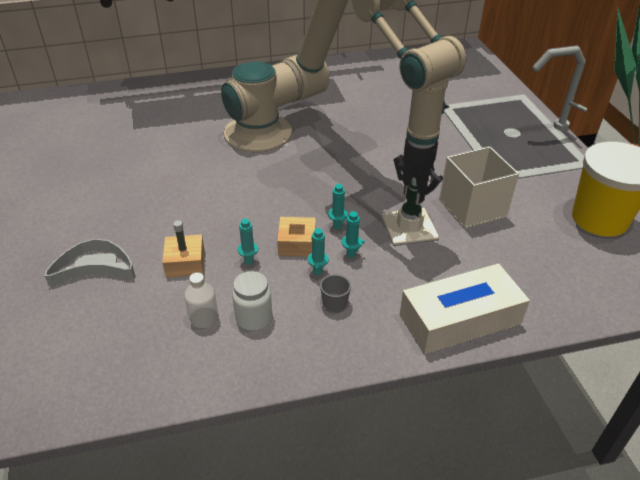

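The flange lies flat on the steel collar with the nib over the keyway, at about (345,425) in the scene crop. The handle has not shifted in the jaws, since the flange top is still at row 242 in the wrist view. Nothing else has moved.

```bash
python3 st.py; python3 -c "
from rig import manip
print(manip.sign_off())"
```

```text
t 12.75 tcp [0.5363 0.305  0.0911] foot [0.5371 0.3058 0.0198] tool d [0.0001 0.0005] keyyaw 0.18 tilt [0.0015 0.0005] F [-5.4 -2.6 16.9] M [-0.52  1.1  -0.  ]
the job is handed in; nothing more can be done
None
```

I took the dark green handle out of its beech stand and turned its key to the keyway. I then pushed it down against the spring until the flange sat on the hub, and handed in at 12.75 s while still gripping it at 100 N and holding it down.

**Last checks**
- **Depth:** the foot is about 42 mm below the mouth (z ≈ 0.020). Another 2 mm of commanded push raised the force from about 9 N to 17 N without moving it, so it was against a hard stop.
- **Upright:** the tilt is about 0.002 rad.
- **Pictures:** the flange lies on the collar, the handle has not slipped in the jaws, and the other things on the counter look unmoved.

**Disagreements**
- **Keyway angle:** the first close view gave about 0.33 rad. A cleaner one gave 0.18 rad, which I used, and the key dropped in there at once.
- **Top camera:** it put the hub's y about 8 mm lower than the wrist camera did. I relied on the wrist camera.
- **Side force:** about 6 N remains at the end.

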